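Scoop darning eggs out of a stock bin for an order

TASK

Make up the order: use the hand scoop to get all three wooden darning eggs out of the stock bin, filling it against the corner where they lie, and tip them into the wooden tray. Set the scoop back flat on the floor of the bin, then slide the full tray across the desk, without lifting or tipping it, until it stands in the middle of the order sheet and lines up with it. Leave the mouse, the stapler and the cone of thread where they are.

Things in the scene. Friction and masses are not known exactly. Their poses are not given: they have to be found in the camera images.
- bin: Grey moulded stock bin, open on top, fixed to the desk: 240 x 220 mm inside (x, y), walls and floor 5 mm thick, 80 mm high, outside flange of 10 mm at the rim. Origin at the centre of its underside; at yaw 0 x points away from the robot, y to the left. The scoop stands in its near right part, nose towards the eggs.
- bin_corner (a point): The bin's far left inner corner (+x, +y in the bin's axes) at the level of the inner floor, 5 mm above the desk; axes as the bin's. The three eggs lie round this corner, within about 130 mm along either wall.
- scoop_grip (a point): Hand scoop of bare sheet metal with a black handle, 220 g, loose. This point is the middle of the grip, a bar 20 mm wide (y), 22 mm deep and 100 mm long that leans back 22 degrees from upright; it reaches 32 mm past this point. Axes: x ahead to the nose, y to its left, z up when the scoop stands flat. The flat underside lies 108 mm below this point.
- scoop_nose (a point): Tip of the scoop's nose at its underside, 169 mm ahead of the grip point and 108 mm below it; same axes. Floor 2 mm thick; rear wall 129 mm behind the nose, 52 mm high; width 116 mm inside, 120 outside. Side walls, 48 mm high at the rear, fall to 20 mm and end 44 mm behind the nose; from there the floor narrows at 45 degrees, without walls, to 28 mm, so it fits into a square corner.
- egg_0: Wooden darning egg, one of three alike: 62 mm long, 44 mm thick, 45 g, smooth, with two fine dark rings round its middle; it lies on its side and rolls. Origin at its centre, x along its length.
- egg_1: Wooden darning egg, one of three alike: 62 mm long, 44 mm thick, 45 g, smooth, with two fine dark rings round its middle; it lies on its side and rolls. Origin at its centre, x along its length.
- egg_2: Wooden darning egg, one of three alike: 62 mm long, 44 mm thick, 45 g, smooth, with two fine dark rings round its middle; it lies on its side and rolls. Origin at its centre, x along its length.
- tray_centre (a point): Light wooden tray, loose, 174 x 130 mm outside (x, y); this point is its middle, 22 mm above its underside. Inside 150 x 114 mm, floor 6 mm thick; the long walls (along x) are 61 mm high. Its length runs roughly left-right. Each end board (x = 75 to 87 mm either side) is 12 mm thick; its middle part, 72 mm wide, rises to 106 mm above the desk and can be gripped from above.
- order_sheet: Printed A5 form (white paper with a table of thin lines) lying flat on the desk, 210 x 148 mm (x, y), fixed, no thickness to speak of. Origin at its centre; x along its length, which runs roughly left-right. A tall monitor stands to the right of it.
- mouse: Black computer mouse, 104 x 58 x 41 mm, standing near the order sheet; bystander. Origin at the centre of its underside.
- stapler: Red and black stapler, 36 x 146 x 54 mm, beyond the order sheet; bystander. Origin at the centre of its underside.
- thread_cone: Dark blue cone of thread, 57 mm wide, 112 mm high, standing beyond the tray and the order sheet; bystander. Origin at the centre of its underside.
Things that resemble listed ones, but are neither listed nor needed, are in the scene too. Leave any blue look-alike of the egg_1 alone.

How it is judged:
On the way, in this order (a step that is already met when the one before it is completed fails the run):
1. all three eggs lie in the scoop, and the scoop is raised clear above the bin's rim (x of egg_0 in the frame of scoop_grip between 0.03 and 0.172 m and y of egg_0 in the frame of scoop_grip between -0.062 and 0.062 m and z of egg_0 in the frame of scoop_grip between -0.109 and -0.025 m and x of egg_1 in the frame of scoop_grip between 0.03 and 0.172 m and y of egg_1 in the frame of scoop_grip between -0.062 and 0.062 m and z of egg_1 in the frame of scoop_grip between -0.109 and -0.025 m and x of egg_2 in the frame of scoop_grip between 0.03 and 0.172 m and y of egg_2 in the frame of scoop_grip between -0.062 and 0.062 m and z of egg_2 in the frame of scoop_grip between -0.109 and -0.025 m and height (world z) of scoop_grip above 0.15 m and height (world z) of scoop_nose above 0.1 m), for 0.2 s.
2. all three eggs lie in the tray, which is not yet on the order sheet (x of egg_0 in the frame of tray_centre between -0.076 and 0.076 m and y of egg_0 in the frame of tray_centre between -0.058 and 0.058 m and z of egg_0 in the frame of tray_centre between -0.022 and 0.05 m and x of egg_1 in the frame of tray_centre between -0.076 and 0.076 m and y of egg_1 in the frame of tray_centre between -0.058 and 0.058 m and z of egg_1 in the frame of tray_centre between -0.022 and 0.05 m and x of egg_2 in the frame of tray_centre between -0.076 and 0.076 m and y of egg_2 in the frame of tray_centre between -0.058 and 0.058 m and z of egg_2 in the frame of tray_centre between -0.022 and 0.05 m and horizontal distance between tray_centre and order_sheet above 0.08 m), for 0.2 s.
3. the scoop stands flat on the floor of the bin again (x of scoop_nose in the frame of bin between -0.122 and 0.122 m and y of scoop_nose in the frame of bin between -0.112 and 0.112 m and z of scoop_nose in the frame of bin between 0 and 0.025 m and angle between scoop_grip's own z axis and vertical below 0.12 rad), for 0.2 s.
At the end, for the whole second after the job is handed in: all three eggs lie in the tray; the tray stands flat on the desk with its middle within 25 mm of the middle of the order sheet and its length within 0.15 rad of the sheet's; the scoop stands flat (within 0.12 rad) on the floor of the bin (all of step 3 and x of egg_0 in the frame of tray_centre between -0.076 and 0.076 m and y of egg_0 in the frame of tray_centre between -0.058 and 0.058 m and z of egg_0 in the frame of tray_centre between -0.022 and 0.05 m and x of egg_1 in the frame of tray_centre between -0.076 and 0.076 m and y of egg_1 in the frame of tray_centre between -0.058 and 0.058 m and z of egg_1 in the frame of tray_centre between -0.022 and 0.05 m and x of egg_2 in the frame of tray_centre between -0.076 and 0.076 m and y of egg_2 in the frame of tray_centre between -0.058 and 0.058 m and z of egg_2 in the frame of tray_centre between -0.022 and 0.05 m and horizontal distance between tray_centre and order_sheet below 0.025 m and angle between the x axis of tray_centre and the x axis of order_sheet, either way round below 0.15 rad and height (world z) of tray_centre below 0.028 m and angle between tray_centre's own z axis and vertical below 0.06 rad); the robot touches nothing.
It fails at once if the tray is lifted off the desk or tipped (more than 12 mm or 0.15 rad) (height (world z) of tray_centre above 0.034 m or angle between tray_centre's own z axis and vertical above 0.15 rad).
It fails at once if the mouse is pushed more than 25 mm or knocked over (distance of mouse from where it was at the start of the episode above 0.025 m or angle between mouse's own z axis and vertical above 0.4 rad).
It fails at once if the stapler is pushed more than 25 mm or knocked over (distance of stapler from where it was at the start of the episode above 0.025 m or angle between stapler's own z axis and vertical above 0.4 rad).
It fails at once if the cone of thread is pushed more than 25 mm or knocked over (distance of thread_cone from where it was at the start of the episode above 0.025 m or angle between thread_cone's own z axis and vertical above 0.4 rad).
It also fails if it takes over 72 s, if anything falls off the work surface, if the arm or the gripper's body presses on something with over 40 N, if the wrist force passes 120 N, or if a joint passes its speed limit or range.

ROBOT

A 6-joint arm with a two-finger parallel gripper is mounted at the origin on a cart in front of the work surface, level with it; the furniture and walls round the work are solid. World frame = base frame: x ahead of the robot, y to its left, z up, the work surface at z = 0. Lengths are in m, angles in rad, forces in N, time in s.
With the tool pointing down it reaches from about 0.375 to 0.975 m from the base axis. Payload 3.8 kg.
Tool frame: the origin (TCP) lies between the finger pads; the fingertips stand 17 mm ahead of it and the grasp point (between the pads) lies 2 mm behind it; z points along the fingers, y is the line along which they close (so a half turn about z gives the same grasp; the last joint's range is limited). The gripper opens to 85 mm and grips with 20 to 120 N. Pads are 22 mm wide; open, the fingers measure 114 mm over their backs; the gripper's body (76 mm by 85 mm) begins 54 mm behind the grasp point. The pads swing forward as they close: fully open they stand 13 mm farther back than shut.
Start: joints at [-1.367, 0.264, 1.604, -0, 1.274, -0.037], TCP at [0.161, -0.656, 0.248] pointing down, gripper open.
Joint ranges: [-2.63, 2.63], [-0.94, 2.18], [0.31, 2.57], [-1.31, 4.45], [0, 2.66], [-2.55, 2.55]. Speed limits (rad/s): [2.57, 2.57, 3.14, 3.14, 3.14, 3.14].

INTERFACE

Orientations are given as a rotation vector (axis times angle).
In Python, from workcell import bot gives the robot as it stands.
- The arm moves only by the tool play_rows, never from a script. Its argument "steps" is one flat list of numbers, 4 for each row, row after row: the shift along the tool's x, y, z in m, then the turn about the tool's z in rad. A call has 1 to 10 rows; each row is the pose to reach, as a shift and turn from the pose commanded when the call began, along the tool's axes at that moment; what a row does not reach only later rows make up. A row lasts 1/8 s, in which the tool goes at most 62.5 mm and 10.7 degrees, less where a joint would pass 70% of its speed; a pose out of reach is approached as far as the arm can. A call with a gripper value outside its range is refused whole. "jaw" is the closure in counts, from 0 (fully open) to 255 (shut), set as the call begins (left out, the last holds). The fingers move at their own pace and stop on an object; "grip_force" is the grip in N (left out, the last holds). Time passes only in rows, so rows that repeat a pose let the fingers close. It gives the time, the measured TCP pose, the force, the opening and the grip force at its end, in the units of the state.
- bot.read_state(): the state, without advancing time (a new reading comes with each control period).
- bot.read_camera(name): name is "side" or "top" or "wrist"; returns a dict with "pixels" (420x560x3 uint8, blue, green, red), "mtx" (3x3 intrinsics, pixels), "dist" ([k1, k2, p1, p2, k3] as OpenCV has them; the pictures are not rectified), "R" (3x3) and "t" (3): a world point X has camera coordinates R X + t. Camera axes: x right, y down, z forward; pixel columns grow to the right and rows downward; lengths in m; the calibration is good to about 2 mm. A picture is of the moment at which its call begins. There is no depth.
- bot.finish_job(): hands the job in; it is judged then, once.
The state is a dict: "time": time; "q": joint angles; "joint_vel": joint speeds; "joint_torque": joint torques, N m; "tool_pos": TCP position; "tcp_rot": TCP orientation; "wrist_force": force on the tool from outside, world axes, zero at the start; "torque": the same for the moment, N m; "width": opening from 0.0 (shut) to 1.0 (fully open); "grip_force": force on a finger pad.
Only numpy, scipy, OpenCV 4.12 (cv2) and the standard library are available. Lean on these libraries where they do the work, as an engineer would, in place of code of your own. Each camera call takes 0.05 s, during which the arm holds its last target. There are 200 camera calls.

## Working session

There is one attempt and no reset: what is moved stays moved. The work goes in short steps, Python scripts to look and compute and a tool call to move; the robot and the scene stay as the last step left them, time stands still between calls to the robot, and variables do not carry over. Pictures are saved under pics/ and viewed, at most 10 in all, crops included, and the job is handed in when it is done.

Besides the shell and the picture viewer there is one more tool, called after "Request:" as name(argument=value, ...), one argument or row to a line, values as JSON. play_rows: Moves the arm, as the interface text tells. Its arguments: {"type":"object","properties":{"steps":{"type":"array"},"jaw":{"type":"number"},"grip_force":{"type":"number"}},"required":["steps"]}

```bash
mkdir -p pics; ls; python3 - <<'E'
from workcell import bot
import cv2
s=bot.read_state(); print(s)
for n in ("top","side"):
    c=bot.read_camera(n); cv2.imwrite(f"pics/{n}0.png",c["pixels"]); print(n,c["mtx"].tolist(),c["dist"],c["R"].tolist(),c["t"])
E
```

```text
pics
{'time': 0.0, 'q': array([-1.36687478e+00,  2.64726331e-01,  1.60535928e+00,  1.23693355e-05,
        1.27372195e+00, -3.68881868e-02]), 'joint_vel': array([-0.00052344,  0.00055869, -0.00220499, -0.00070879, -0.0004232 ,
       -0.00167657]), 'joint_torque': array([-1.69243864e-03, -5.15113842e+01, -3.67318761e+01,  2.26335158e-05,
        1.30405274e-02, -9.65331111e-06]), 'tool_pos': array([ 0.16084952, -0.6548419 ,  0.24698802]), 'tcp_rot': array([-3.11665628e+00, -3.77078848e-01,  2.71533219e-04]), 'wrist_force': array([-0.60105288,  0.36783427, -0.04761047]), 'torque': array([-0.05428551,  0.0654774 ,  0.00127402]), 'grip_force': 0.0, 'width': 1.0001529973977845}
top [[424.72431339235567, 0.0, 270.7001994772614], [0.0, 424.72431339235567, 212.74895588726315], [0.0, 0.0, 1.0]] [-0.10412651  0.          0.          0.          0.        ] [[0.0861190878095339, -0.9962754543066776, 0.004326876572890148], [-0.9665611129979064, -0.08460191000878103, -0.24207877160774513], [0.24154320018394748, 0.01666541235281423, -0.9702469512840575]] [0.02873365 0.53806465 1.16105248]
side [[501.47989998060507, 0.0, 282.0821395431378], [0.0, 501.47989998060507, 209.64847119774836], [0.0, 0.0, 1.0]] [0.06490206 0.         0.         0.         0.        ] [[0.23839843592322496, 0.9711611131573908, -0.003504003461373885], [0.44914912940885743, -0.1134536598582762, -0.8862241965868615], [-0.8610640192811597, 0.2097006422395028, -0.46324334355035757]] [-0.18872183 -0.12347175  2.0869627 ]
```

View pics/top0.png

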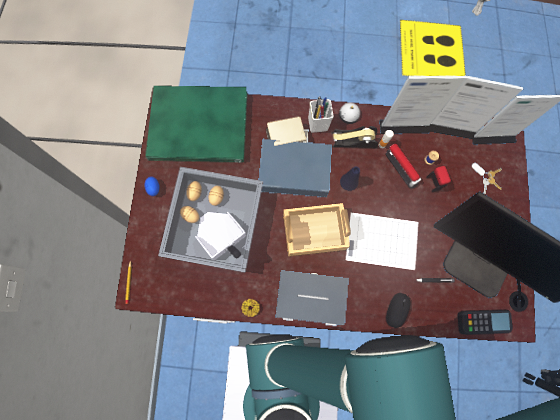

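View pics/side0.png

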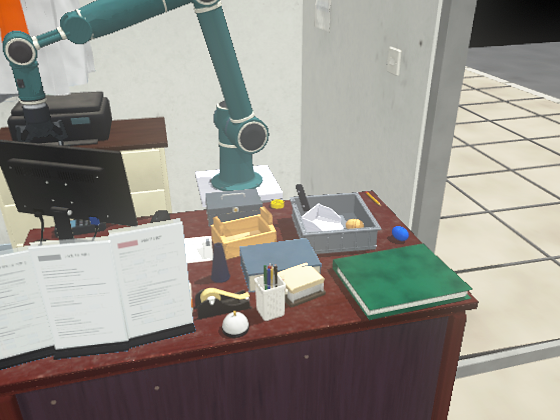

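Top view: bin about (212,218), eggs at (194,190), (216,196) and (190,214), scoop at (222,235) with its handle at (235,253). The tray is at (317,229), the sheet at (383,241), the cone at (350,177) and the mouse at (399,309). I'll enlarge the bin and the tray.

```bash
python3 - <<'E'
import cv2
i=cv2.imread("pics/top0.png")
cv2.imwrite("pics/bin.png",cv2.resize(i[162:277,152:272],None,fx=5,fy=5,interpolation=cv2.INTER_CUBIC))
cv2.imwrite("pics/tray.png",cv2.resize(i[160:280,275:425],None,fx=5,fy=5,interpolation=cv2.INTER_CUBIC))
E
```

```text
(no output)
```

View pics/bin.png

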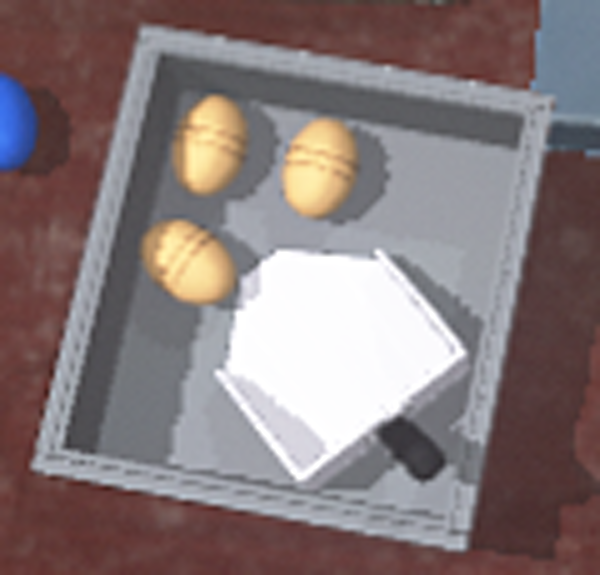

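View pics/tray.png

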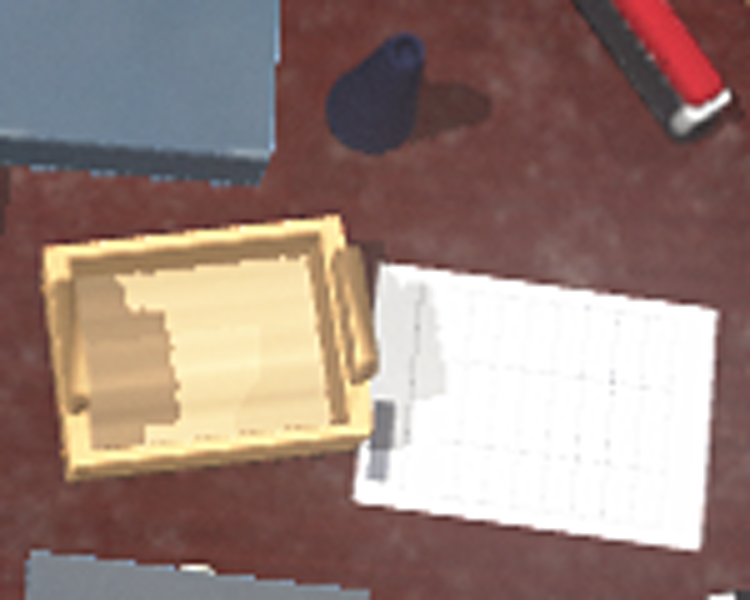

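The bin crop shows rim corners (140,27), (553,97), (467,550) and (33,470). The eggs are at (210,145), (320,167) and (190,262), the scoop's rear wall corners at (303,480) and (465,355), and the handle top at about (425,465). The tray crop shows tray rim corners (43,247), (340,217), (372,435) and (68,480), and sheet corners (378,262), (718,310), (700,550) and (353,502).

```bash
cat > h.py <<'E'
import numpy as np, cv2
from scipy.spatial.transform import Rotation as Ro
def ray(c,px,z):
    u=cv2.undistortPoints(np.float64(px).reshape(-1,1,2),c["mtx"],c["dist"]).reshape(-1,2)
    d=np.c_[u,np.ones(len(u))]@c["R"]; o=-c["R"].T@c["t"]
    z=np.broadcast_to(z,len(u)); return o+d*((z-o[2])/d[:,2])[:,None]
def proj(c,X): return cv2.projectPoints(np.float64(X).reshape(-1,1,3),cv2.Rodrigues(c["R"])[0],c["t"],c["mtx"],c["dist"])[0].reshape(-1,2)
E
python3 - <<'E'
from workcell import bot
from h import *
np.set_printoptions(precision=3,suppress=True)
c=bot.read_camera("top")
def P(l,z,o): return ray(c,np.array(l)/5+o,z)
B=(152-.4,162-.4);T=(275-.4,160-.4)
def rect(n,l,z,o):
    p=P(l,z,o); e=np.diff(np.r_[p,p[:1]],axis=0)
    print(n,p[:,:2].tolist(),"c",p.mean(0),"len",np.linalg.norm(e,axis=1),"ang",np.degrees(np.arctan2(e[:,1],e[:,0])))
rect("bin",[(140,27),(553,97),(467,550),(33,470)],.08,B)
rect("tray",[(43,247),(340,217),(372,435),(68,480)],.061,T)
rect("sheet",[(378,262),(718,310),(700,550),(353,502)],0,T)
print("eggs",P([(210,145),(320,167),(190,262)],.027,B))
p=P([(303,480),(465,355)],[.055,.055],B);print("rear",p,np.linalg.norm(p[0]-p[1]))
print("htop",P([(425,465)],.143,B)," walls front",P([(220,375),(378,252)],.025,B),"nose",P([(243,285),(275,252)],.007,B))
print("cone",P([(373,118)],.02,T), "cone top",P([(405,50)],.112,T))
print("other: blueblock edge",P([(265,180),(0,165)],.03,T),"flatblock",P([(30,555),(370,597)],.03,T), "mouse",ray(c,[(399,309)],.03),"monitor",ray(c,[(435,222)],.25))
E
```

```text
bin [[0.6452111535376003, 0.3546814865813826], [0.6228258113197018, 0.10786419588367543], [0.3567573547410855, 0.13136834370407105], [0.3791264912372146, 0.3787318595593296]] c [0.501 0.243 0.08 ] len [0.248 0.267 0.248 0.267] ang [-95.182 174.952  84.833  -5.165]
tray [[0.5491740848587858, 0.04008571948161266], [0.5824973566854253, -0.13195019454079152], [0.45495027306451125, -0.15626559076716579], [0.4144298501233475, 0.015147987482970166]] c [ 0.5   -0.058  0.061] len [0.175 0.13  0.176 0.137] ang [ -79.038 -169.207  103.3     10.485]
sheet [[0.5735946694391334, -0.16612381561571032], [0.5616068784225621, -0.3783181801045674], [0.41266782817132486, -0.3682962435489976], [0.42466102841665315, -0.1574779225635053]] c [ 0.493 -0.268  0.   ] len [0.213 0.149 0.211 0.149] ang [-93.233 176.15   86.744  -3.322]
eggs [[0.592 0.315 0.027]
 [0.584 0.246 0.027]
 [0.518 0.317 0.027]]
rear [[0.391 0.23  0.055]
 [0.471 0.145 0.055]] 0.11679981074441646
htop [[0.393 0.154 0.143]]  walls front [[0.452 0.291 0.025]
 [0.535 0.206 0.025]] nose [[0.511 0.287 0.007]
 [0.534 0.271 0.007]]
cone [[ 0.659 -0.156  0.02 ]] cone top [[ 0.67  -0.157  0.112]]
other: blueblock edge [[ 0.611 -0.09   0.03 ]
 [ 0.606  0.07   0.03 ]] flatblock [[ 0.374  0.033  0.03 ]
 [ 0.366 -0.165  0.03 ]] mouse [[ 0.292 -0.314  0.03 ]] monitor [[ 0.5   -0.335  0.25 ]]
```

```bash
cat >> h.py <<'E'
def go(*wps):
    "world waypoints (x,y,z,yaw_deg of tool x) -> rows in current tool axes"
    from workcell import bot
    s=bot.read_state(); R=Ro.from_rotvec(s["tcp_rot"]).as_matrix(); yaw=np.degrees(np.arctan2(R[1,0],R[0,0]))
    print("t",round(s["time"],2),"p",s["tool_pos"].round(4),"yaw",round(yaw,2),"f",s["wrist_force"].round(1),"w",round(s["width"],3),"g",round(s["grip_force"],1),"q",s["q"].round(2))
    for w in wps:
        d=R.T@(np.array(w[:3])-s["tool_pos"]); print(w,"->",d.round(4).tolist(),round(np.radians(-(w[3]-yaw)),4))
E
python3 -c "
from h import *
go((.33,-.25,.25,14),(.40,0,.25,30),(.402,.16,.20,44),(.402,.16,.118,44))"
```

```text
t 0.15 p [ 0.1609 -0.655   0.2472] yaw 13.79 f [ 0.2 -0.  -0.1] w 1.002 g 0.0 q [-1.37  0.26  1.61  0.    1.27 -0.04]
(0.33, -0.25, 0.25, 14) -> [0.2608, -0.353, -0.0021] -0.0036
(0.4, 0, 0.25, 30) -> [0.3884, -0.5791, -0.0017] -0.2828
(0.402, 0.16, 0.2, 44) -> [0.4285, -0.7339, 0.0486] -0.5272
(0.402, 0.16, 0.118, 44) -> [0.4285, -0.7338, 0.1306] -0.5272
```

Request:
play_rows(
  steps=[0.261, -0.353, -0.002, 0, 0.261, -0.353, -0.002, 0, 0.261, -0.353, -0.002, 0, 0.261, -0.353, -0.002, 0, 0.261, -0.353, -0.002, 0, 0.261, -0.353, -0.002, 0, 0.261, -0.353, -0.002, 0, 0.388, -0.579, -0.002, -0.28, 0.388, -0.579, -0.002, -0.28, 0.388, -0.579, -0.002, -0.28],
  jaw=0,
  grip_force=60,
)

```text
time: 1.4
tool_pos: [0.3801, -0.0693, 0.2504]
tcp_rot: [3.035, 0.809, 0.002]
wrist_force: [0.3, 0.4, 0.2]
width: 1.001
grip_force: 0.0
```

```bash
python3 -c "
from h import *
go((.402,.16,.20,44),(.402,.16,.118,44))"
```

```text
t 1.4 p [ 0.3801 -0.0693  0.2504] yaw 29.86 f [0.3 0.4 0.2] w 1.001 g 0.0 q [-0.24 -0.32  2.17 -0.    1.29  0.8 ]
(0.402, 0.16, 0.2, 44) -> [0.1332, -0.188, 0.0503] -0.2469
(0.402, 0.16, 0.118, 44) -> [0.1331, -0.1881, 0.1323] -0.2469
```

Request:
play_rows(
  steps=[0.133, -0.188, 0.04, -0.247, 0.133, -0.188, 0.04, -0.247, 0.133, -0.188, 0.04, -0.247, 0.133, -0.188, 0.04, -0.247, 0.133, -0.188, 0.04, -0.247, 0.133, -0.188, 0.04, -0.247, 0.133, -0.188, 0.04, -0.247],
)

```text
time: 2.28
tool_pos: [0.402, 0.157, 0.2105]
tcp_rot: [2.914, 1.174, 0.0]
wrist_force: [-0.3, 0.2, 0.2]
width: 1.001
grip_force: 0.0
```

```bash
python3 - <<'E'
from workcell import bot
from h import *
go((.402,.16,.118,44))
c=bot.read_camera("wrist"); cv2.imwrite("pics/w1.png",c["pixels"])
d=np.array([np.cos(np.radians(44)),np.sin(np.radians(44)),0]); g=np.array([.402,.16,.113]); l=np.array([-d[1],d[0],0])
up=-np.sin(np.radians(22))*d+np.array([0,0,np.cos(np.radians(22))])
print(proj(c,[g,g+.032*up,g+.169*d-[0,0,.108],g+.04*d-[0,0,.056]+.06*l,g+.04*d-[0,0,.056]-.06*l]))
E
```

```text
t 2.27 p [0.402  0.157  0.2105] yaw 43.9 f [-0.3  0.2  0.2] w 1.001 g 0.0 q [ 0.31 -0.18  2.14 -0.    1.19  1.12]
(0.402, 0.16, 0.118, 44) -> [0.0021, -0.0022, 0.0925] -0.0017
[[275.02463489 221.04394221]
 [274.7364087  255.55676701]
 [275.12560351 -10.96877226]
 [201.62247118 151.19063406]
 [349.09034367 150.88258871]]
```

View pics/w1.png

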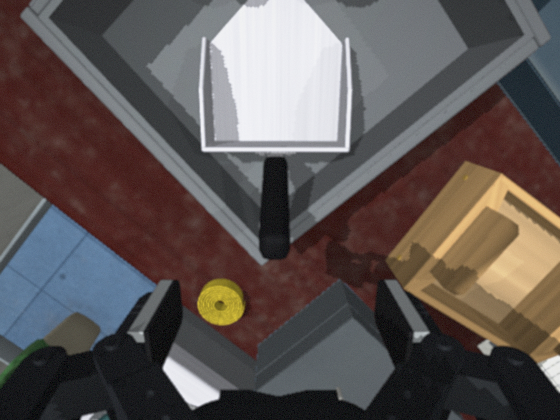

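The handle top shows at (274,245) and the rear wall corners at (203,151) and (350,151), within 2 px of the prediction, so I descend and grip.

Request:
play_rows(
  steps=[0.0, -0.002, 0.05, 0, 0.0, -0.002, 0.093, 0, 0.0, -0.002, 0.093, 0, 0.0, -0.002, 0.093, 0],
)

```text
time: 2.82
tool_pos: [0.4016, 0.1592, 0.1188]
tcp_rot: [2.914, 1.175, 0.003]
wrist_force: [0.5, 0.2, 0.3]
width: 0.997
grip_force: 0.0
```

Request:
play_rows(
  steps=[0, 0, 0, 0, 0, 0, 0, 0, 0, 0, 0, 0, 0, 0, 0, 0, 0, 0, 0, 0, 0, 0, 0, 0],
  jaw=255,
  grip_force=60,
)

```text
time: 3.58
tool_pos: [0.4008, 0.1596, 0.1179]
tcp_rot: [2.913, 1.177, 0.001]
wrist_force: [-1.8, 0.2, 5.1]
width: 0.228
grip_force: 59.6
```

```bash
python3 - <<'E'
from h import *
# bin corner and nose targets
b=np.array([.501,.243]);a=np.radians(-5.1);ex=np.array([np.cos(a),np.sin(a)]);ey=np.array([-ex[1],ex[0]])
cor=b+.12*ex+.11*ey;print("corner",cor)
for e in [(.592,.315),(.584,.246),(.518,.317)]: v=np.array(e)-b; print("egg in bin",v@ex,v@ey)
y=np.radians(39.9);d=np.array([np.cos(y),np.sin(y)])
for back in (.12,.08,.045,.018):
    n=cor-back*d; print(back,"nose",n,"grip",n-.169*d)
y=np.radians(43.9);d=np.array([np.cos(y),np.sin(y)]); print("nose now",np.array([.402,.16])+.169*d)
go(*[(*(cor-(bk+.169)*np.array([np.cos(np.radians(39.9)),np.sin(np.radians(39.9))])),.1175,39.9) for bk in (.12,.08,.045,.018)])
E
```

```text
corner [0.6303033 0.3418972]
egg in bin 0.0842393475779962 0.0798043377244216
egg in bin 0.08240472553849451 0.010366349836146952
egg in bin 0.010354520143866423 0.07521824188712646
0.12 nose [0.53824348 0.26492325] grip [0.40859257 0.15651826]
0.08 nose [0.56893009 0.29058123] grip [0.43927918 0.18217624]
0.045 nose [0.59578087 0.31303197] grip [0.46612996 0.20462698]
0.018 nose [0.61649433 0.33035111] grip [0.48684342 0.22194612]
nose now [0.52377314 0.27718491]
t 3.58 p [0.4008 0.1596 0.1179] yaw 44.0 f [-1.8  0.2  5.1] w 0.228 g 59.6 q [ 0.32 -0.08  2.24  0.    0.99  1.12]
(np.float64(0.4085925716299793), np.float64(0.15651825804772498), 0.1175, 39.9) -> [0.0034, 0.0076, 0.0004] 0.0715
(np.float64(0.4392791777025913), np.float64(0.18217624331049131), 0.1175, 39.9) -> [0.0433, 0.0105, 0.0004] 0.0715
(np.float64(0.4661299580161268), np.float64(0.20462698041541183), 0.1175, 39.9) -> [0.0782, 0.013, 0.0004] 0.0715
(np.float64(0.4868434171151399), np.float64(0.22194612046777912), 0.1175, 39.9) -> [0.1051, 0.0149, 0.0004] 0.0715
```

Request:
play_rows(
  steps=[0.008, 0.003, 0, 0.02, 0.018, 0.006, 0, 0.045, 0.028, 0.009, 0, 0.0715, 0.038, 0.01, 0, 0.0715, 0.048, 0.011, 0, 0.0715, 0.058, 0.0117, 0, 0.0715, 0.068, 0.0125, 0, 0.0715, 0.078, 0.013, 0, 0.0715, 0.078, 0.013, 0, 0.0715],
)

```text
time: 4.7
tool_pos: [0.4665, 0.2044, 0.1179]
tcp_rot: [2.953, 1.071, 0.001]
wrist_force: [-0.3, -1.7, 4.0]
width: 0.227
grip_force: 59.9
```

```bash
python3 - <<'E'
from workcell import bot
from h import *
cor=np.array([.6303,.3419]);d=np.array([np.cos(np.radians(39.9)),np.sin(np.radians(39.9))])
go((*(cor-(.018+.169)*d),.1175,39.9))
c=bot.read_camera("wrist")["pixels"];t=bot.read_camera("top")["pixels"]
t=cv2.resize(t[155:275,150:270],(420,420),interpolation=cv2.INTER_CUBIC)
c=cv2.resize(c,None,fx=.67,fy=.67)
im=np.zeros((420,800,3),np.uint8); im[:c.shape[0],:c.shape[1]]=c; im[:,380:]=t; cv2.imwrite("pics/s1.png",im)
E
```

```text
t 4.7 p [0.4665 0.2044 0.1179] yaw 39.87 f [-0.3 -1.7  4. ] w 0.227 g 59.9 q [ 0.36  0.07  2.08 -0.    0.98  1.24]
(np.float64(0.48684011661053894), np.float64(0.22194891889656748), 0.1175, 39.9) -> [0.0269, -0.0005, 0.0004] -0.0005
```

View pics/s1.png

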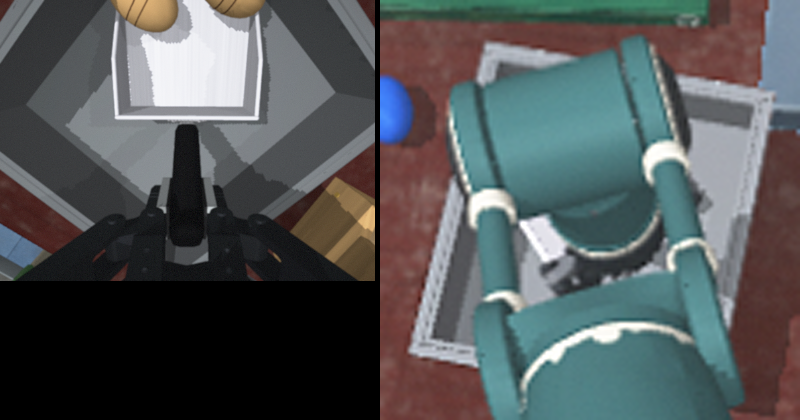

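The wrist image shows two eggs already inside the scoop, at about (150,15) and (238,8), with the third ahead out of view. I push on into the corner.

Request:
play_rows(
  steps=[0.007, 0, 0, 0, 0.014, 0, 0, 0, 0.02, 0, 0, 0, 0.026, 0, 0, 0, 0.026, 0, 0, 0],
)

```text
time: 5.42
tool_pos: [0.4862, 0.2213, 0.1179]
tcp_rot: [-2.953, -1.072, -0.001]
wrist_force: [-0.2, -0.1, 6.5]
width: 0.228
grip_force: 59.7
```

```bash
python3 - <<'E'
from workcell import bot
from h import *
go((.487,.222,.1175,39.9))
c=bot.read_camera("wrist")["pixels"];t=bot.read_camera("side")["pixels"]
t=cv2.resize(t[175:265,280:390],(400,327),interpolation=cv2.INTER_CUBIC)
c=cv2.resize(c,(400,300))
im=np.zeros((327,800,3),np.uint8); im[:300,:400]=c; im[:,400:]=t; cv2.imwrite("pics/s2.png",im)
E
```

```text
t 5.42 p [0.4862 0.2213 0.1179] yaw 39.91 f [-0.2 -0.1  6.5] w 0.228 g 59.7 q [ 0.38  0.12  2.03 -0.    0.99  1.25]
(0.487, 0.222, 0.1175, 39.9) -> [0.0011, -0.0, 0.0004] 0.0002
```

View pics/s2.png

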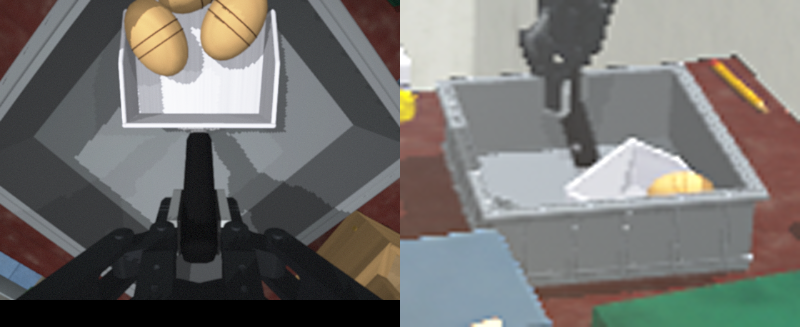

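Request:
play_rows(
  steps=[0.004, 0, 0, 0, 0.004, 0, 0, 0, 0.0, 0, 0.0016, 0, -0.004, 0, 0.0032, 0, -0.008, 0, 0.005, 0, -0.0115, 0, 0.007, 0, -0.015, 0, 0.009, 0, -0.0185, 0, 0.0112, 0, -0.021, 0, 0.013, 0, -0.024, 0, 0.0147, 0],
)

```text
time: 6.78
tool_pos: [0.4687, 0.2064, 0.1049]
tcp_rot: [-2.953, -1.072, -0.006]
wrist_force: [-1.7, -0.9, 9.4]
width: 0.225
grip_force: 59.5
```

```bash
python3 - <<'E'
from workcell import bot
from h import *
go((.487,.222,.1175,39.9))
c=bot.read_camera("wrist")["pixels"];t=bot.read_camera("side")["pixels"]
t=cv2.resize(t[175:265,280:390],(400,327),interpolation=cv2.INTER_CUBIC)
c=cv2.resize(c,(400,300))
im=np.zeros((327,800,3),np.uint8); im[:300,:400]=c; im[:,400:]=t; cv2.imwrite("pics/s3.png",im)
E
```

```text
t 6.78 p [0.4687 0.2064 0.1049] yaw 39.89 f [-1.7 -0.9  9.4] w 0.225 g 59.5 q [0.37 0.09 2.09 0.   0.96 1.24]
(0.487, 0.222, 0.1175, 39.9) -> [0.0241, -0.0002, -0.0126] -0.0001
```

View pics/s3.png

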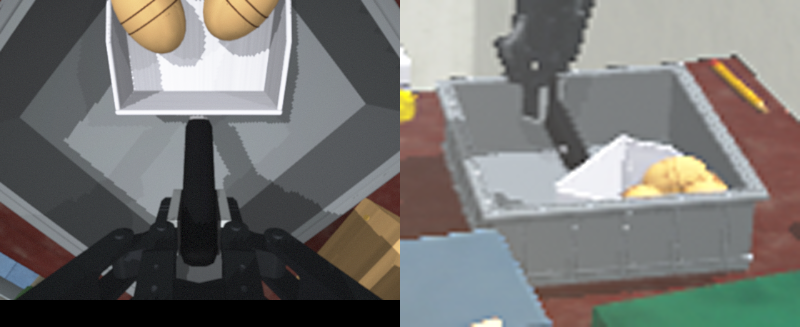

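The side view shows the scoop pitched nose-up with all three eggs on it. I grip harder and lift.

Request:
play_rows(
  steps=[0, 0, 0, 0, 0, 0, 0, 0, 0, 0, 0, 0, -0.001, 0, -0.005, 0, -0.002, 0, -0.012, 0, -0.002, 0, -0.02, 0, -0.002, 0, -0.028, 0, -0.002, 0, -0.036, 0, -0.002, 0, -0.036, 0],
  grip_force=120,
)

```text
time: 8.0
tool_pos: [0.4664, 0.2046, 0.1397]
tcp_rot: [-2.953, -1.072, -0.003]
wrist_force: [-0.1, 0.3, -3.1]
width: 0.217
grip_force: 117.2
```

```bash
python3 - <<'E'
from workcell import bot
from h import *
go((.487,.222,.1175,39.9))
c=bot.read_camera("wrist")["pixels"];t=bot.read_camera("side")["pixels"]
t=cv2.resize(t[155:255,280:390],(440,400),interpolation=cv2.INTER_CUBIC)
c=cv2.resize(c,(360,270))
im=np.zeros((400,800,3),np.uint8); im[:270,:360]=c; im[:,360:]=t; cv2.imwrite("pics/s4.png",im)
E
```

```text
t 8.0 p [0.4664 0.2046 0.1397] yaw 39.89 f [-0.1  0.3 -3.1] w 0.217 g 117.2 q [ 0.36  0.05  2.07 -0.    1.03  1.24]
(0.487, 0.222, 0.1175, 39.9) -> [0.027, -0.0002, 0.0222] -0.0001
```

View pics/s4.png

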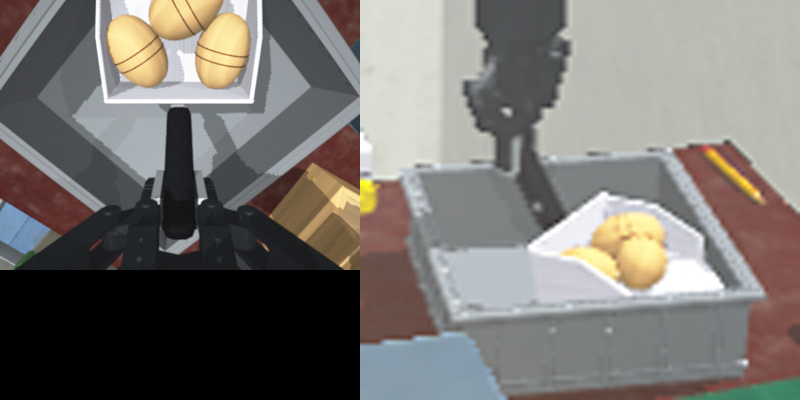

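Both views show all three eggs well back in the scoop at about 11° nose-up: (137,50), (225,50) and (185,8). I raise it clear of the rim.

Request:
play_rows(
  steps=[0, 0, -0.012, 0, 0, 0, -0.03, 0, 0, 0, -0.05, 0, 0, 0, -0.07, 0, 0, 0, -0.09, 0, 0, 0, -0.105, 0, 0, 0, -0.112, 0, 0, 0, -0.115, 0, 0, 0, -0.115, 0, 0, 0, -0.115, 0],
)

```text
time: 9.35
tool_pos: [0.4651, 0.2041, 0.2526]
tcp_rot: [2.953, 1.072, -0.003]
wrist_force: [0.5, -0.1, -3.9]
width: 0.215
grip_force: 117.2
```

```bash
python3 - <<'E'
from workcell import bot
from h import *
y=np.radians(25);d=np.array([np.cos(y),np.sin(y)]);l=np.array([-d[1],d[0]])
g=np.array([.5,-.058])-.145*d+.010*l;print(g)
go((.42,.08,.255,35),(*g,.255,25),(*g,.198,25))
s=bot.read_camera("side");i=cv2.imread("pics/side0.png")
for z in (0,.03,.05,.08): print(z,proj(s,[(.37,-.1,z),(.37,.02,z)]).round(1).tolist())
for col in (215,225,245): print(col,[(r,i[r,col].tolist()) for r in range(188,224,3)])
E
```

```text
[ 0.36435919 -0.11021657]
t 9.35 p [0.4651 0.2041 0.2526] yaw 39.89 f [ 0.5 -0.1 -3.9] w 0.215 g 117.2 q [ 0.36 -0.06  1.95  0.    1.25  1.24]
(0.42, 0.08, 0.255, 35) -> [-0.1142, 0.0663, -0.0022] 0.0854
(np.float64(0.3643591882622788), np.float64(-0.11021657008203492), 0.255, 25) -> [-0.2789, 0.1765, -0.002] 0.26
(np.float64(0.3643591882622788), np.float64(-0.11021657008203492), 0.198, 25) -> [-0.2788, 0.1766, 0.055] 0.26
0 [[225.3, 225.2], [259.1, 221.1]]
0.03 [[224.8, 217.6], [258.9, 213.6]]
0.05 [[224.5, 212.5], [258.8, 208.5]]
0.08 [[224.0, 204.7], [258.6, 200.8]]
215 [(188, [147, 144, 140]), (191, [238, 234, 233]), (194, [155, 152, 143]), (197, [155, 153, 144]), (200, [155, 153, 145]), (203, [157, 154, 146]), (206, [157, 153, 145]), (209, [119, 119, 115]), (212, [117, 116, 113]), (215, [115, 112, 107]), (218, [117, 174, 217]), (221, [107, 152, 185])]
225 [(188, [131, 130, 97]), (191, [168, 167, 159]), (194, [208, 213, 211]), (197, [158, 154, 144]), (200, [158, 155, 146]), (203, [157, 154, 145]), (206, [159, 155, 147]), (209, [116, 115, 112]), (212, [117, 116, 113]), (215, [115, 115, 113]), (218, [114, 115, 112]), (221, [118, 142, 177])]
245 [(188, [165, 164, 107]), (191, [162, 156, 149]), (194, [163, 160, 154]), (197, [157, 153, 148]), (200, [160, 156, 148]), (203, [161, 156, 149]), (206, [116, 116, 114]), (209, [117, 116, 113]), (212, [117, 116, 114]), (215, [115, 113, 111]), (218, [134, 207, 245]), (221, [116, 176, 219])]
```

Request:
play_rows(
  steps=[-0.0066, 0.004, 0, 0.006, -0.02, 0.013, 0, 0.019, -0.04, 0.0255, 0, 0.038, -0.065, 0.042, 0, 0.061, -0.092, 0.059, 0, 0.087, -0.121, 0.078, 0, 0.114, -0.15, 0.0965, 0, 0.142, -0.179, 0.115, 0, 0.169, -0.206, 0.133, 0, 0.195, -0.231, 0.149, 0, 0.218],
)

```text
time: 10.65
tool_pos: [0.3827, -0.0599, 0.2536]
tcp_rot: [3.052, 0.741, 0.0]
wrist_force: [1.1, 0.0, -3.1]
width: 0.22
grip_force: 117.4
```

```bash
python3 - <<'E'
from h import *
go((.368,-.109,.255,25),(.368,-.109,.205,25))
E
```

```text
t 10.65 p [ 0.3827 -0.0599  0.2536] yaw 27.29 f [ 1.1  0.  -3.1] w 0.22 g 117.4 q [-0.22 -0.31  2.16 -0.    1.3   0.88]
(0.368, -0.109, 0.255, 25) -> [-0.0356, 0.0369, -0.0013] 0.04
(0.368, -0.109, 0.205, 25) -> [-0.0356, 0.0368, 0.0487] 0.04
```

Request:
play_rows(
  steps=[-0.014, 0.014, 0, 0.015, -0.025, 0.026, 0, 0.027, -0.032, 0.033, 0, 0.036, -0.034, 0.036, 0.005, 0.04, -0.034, 0.036, 0.015, 0.04, -0.034, 0.036, 0.027, 0.04, -0.034, 0.036, 0.038, 0.04, -0.034, 0.036, 0.046, 0.04, -0.034, 0.036, 0.048, 0.04, -0.034, 0.036, 0.048, 0.04],
)

```text
time: 11.9
tool_pos: [0.3704, -0.1058, 0.2056]
tcp_rot: [-3.066, -0.683, 0.0]
wrist_force: [0.6, -0.1, -3.7]
width: 0.218
grip_force: 117.4
```

```bash
python3 - <<'E'
from h import *
from workcell import bot
go((.368,-.109,.205,25))
for n in ("wrist","side"): cv2.imwrite(f"pics/{n}_d.png",bot.read_camera(n)["pixels"])
i=cv2.imread("pics/wrist_d.png");h=cv2.cvtColor(i,cv2.COLOR_BGR2HSV)
m=((h[...,2]>205)&(h[...,1]<25)).astype(np.uint8); n,l,s,c=cv2.connectedComponentsWithStats(m)
print([s[k].tolist() for k in np.argsort(-s[1:,4])[:3]+1])
m=((abs(h[...,0].astype(int)-18)<6)&(h[...,1]>80)&(h[...,2]>150)).astype(np.uint8); m=cv2.morphologyEx(m,cv2.MORPH_CLOSE,np.ones((7,7)));n,l,s,c=cv2.connectedComponentsWithStats(m)
print([s[k].tolist() for k in range(1,n) if s[k,4]>300])
E
```

```text
t 11.9 p [ 0.3704 -0.1058  0.2056] yaw 25.12 f [ 0.6 -0.1 -3.7] w 0.218 g 117.4 q [-0.34 -0.28  2.23  0.    1.2   0.79]
(0.368, -0.109, 0.205, 25) -> [-0.0036, 0.0019, 0.0006] 0.0021
[[163, 16, 397, 203, 19902], [0, 272, 102, 83, 3766], [199, 0, 36, 40, 892]]
[[231, 0, 107, 59, 4434], [304, 20, 81, 115, 6805], [169, 28, 82, 107, 6190]]
```

Request:
play_rows(
  steps=[0, 0, 0, 0, 0, 0, 0, 0, 0, 0, 0, 0],
  grip_force=35,
)

```text
time: 12.38
tool_pos: [0.3704, -0.1059, 0.2057]
tcp_rot: [3.066, 0.683, 0.0]
wrist_force: [-0.3, 0.6, -3.6]
width: 0.221
grip_force: 117.4
```

```bash
cat > w.py <<'E'
from h import *
from workcell import bot
go((.368,-.109,.205,25))
i=bot.read_camera("wrist")["pixels"];h=cv2.cvtColor(i,cv2.COLOR_BGR2HSV)
cv2.imwrite("pics/wlast.png",i)
m=((h[...,2]>205)&(h[...,1]<25)).astype(np.uint8);m[:,420:]=0;m[260:]=0; n,l,s,c=cv2.connectedComponentsWithStats(m)
print([s[k].tolist() for k in np.argsort(-s[1:,4])[:3]+1])
m=((abs(h[...,0].astype(int)-18)<6)&(h[...,1]>80)&(h[...,2]>150)).astype(np.uint8); m=cv2.morphologyEx(m,cv2.MORPH_CLOSE,np.ones((7,7)));n,l,s,c=cv2.connectedComponentsWithStats(m)
print([s[k].tolist() for k in range(1,n) if s[k,4]>300])
E
python3 w.py
```

```text
t 12.38 p [ 0.3704 -0.1059  0.2057] yaw 25.11 f [-0.3  0.6 -3.6] w 0.221 g 117.4 q [-0.34 -0.28  2.23 -0.    1.2   0.79]
(0.368, -0.109, 0.205, 25) -> [-0.0035, 0.0018, 0.0007] 0.0019
[[149, 0, 271, 197, 2714], [199, 0, 36, 40, 887], [279, 76, 30, 50, 786]]
[[231, 0, 107, 59, 4439], [305, 20, 80, 115, 6786], [168, 28, 82, 107, 6184]]
```

Request:
play_rows(
  steps=[0, 0, 0, 0, 0, 0, 0, 0, 0, 0, 0, 0],
  grip_force=35,
  jaw=255,
)

```text
time: 12.8
tool_pos: [0.3703, -0.1058, 0.2056]
tcp_rot: [-3.066, -0.683, 0.0]
wrist_force: [0.1, -0.3, -3.2]
width: 0.215
grip_force: 117.5
```

```bash
python3 w.py
```

```text
t 12.8 p [ 0.3703 -0.1058  0.2056] yaw 25.11 f [ 0.1 -0.3 -3.2] w 0.215 g 117.5 q [-0.34 -0.28  2.23  0.    1.2   0.79]
(0.368, -0.109, 0.205, 25) -> [-0.0035, 0.0019, 0.0006] 0.002
[[163, 155, 257, 42, 2175], [199, 0, 37, 40, 897], [277, 74, 32, 52, 808]]
[[231, 0, 108, 59, 4434], [304, 20, 82, 115, 6795], [168, 28, 82, 108, 6199]]
```

Request:
play_rows(
  steps=[0, 0, 0, 0, 0, 0, 0, 0, 0, 0, 0, 0],
  grip_force=35,
  jaw=197,
)

```text
time: 13.22
tool_pos: [0.3703, -0.1058, 0.2055]
tcp_rot: [-3.066, -0.683, 0.0]
wrist_force: [-0.2, 0.0, -4.4]
width: 0.226
grip_force: 36.2
```

```bash
python3 w.py
```

```text
t 13.22 p [ 0.3703 -0.1058  0.2055] yaw 25.11 f [-0.2  0.  -4.4] w 0.226 g 36.2 q [-0.34 -0.28  2.23  0.    1.2   0.79]
(0.368, -0.109, 0.205, 25) -> [-0.0034, 0.0019, 0.0005] 0.002
[[192, 0, 64, 59, 1905], [167, 165, 253, 32, 1889], [339, 0, 40, 51, 979]]
[[235, 0, 101, 79, 5911], [410, 16, 20, 70, 463], [303, 42, 75, 107, 6032], [176, 49, 77, 101, 5504]]
```

Request:
play_rows(
  steps=[0, 0, 0, 0, 0, 0, 0, 0, 0, 0, 0, 0],
  grip_force=25,
  jaw=197,
)

```text
time: 13.65
tool_pos: [0.3703, -0.1058, 0.2056]
tcp_rot: [-3.066, -0.683, -0.0]
wrist_force: [0.5, -0.3, -4.2]
width: 0.227
grip_force: 36.2
```

```bash
python3 w.py
```

```text
t 13.65 p [ 0.3703 -0.1058  0.2056] yaw 25.12 f [ 0.5 -0.3 -4.2] w 0.227 g 36.2 q [-0.34 -0.28  2.23  0.    1.2   0.79]
(0.368, -0.109, 0.205, 25) -> [-0.0035, 0.0019, 0.0006] 0.002
[[158, 0, 262, 197, 3140], [186, 0, 70, 60, 1929], [339, 0, 40, 50, 984]]
[[235, 0, 101, 79, 5923], [410, 16, 20, 71, 463], [302, 42, 76, 108, 6028], [176, 49, 77, 101, 5493]]
```

Stable at 36 N after a small slip, so I ease the jaw a little more.

Request:
play_rows(
  steps=[0, 0, 0, 0, 0, 0, 0, 0, 0, 0, 0, 0],
  grip_force=20,
  jaw=196,
)

```text
time: 14.08
tool_pos: [0.3706, -0.106, 0.2059]
tcp_rot: [3.066, 0.683, 0.001]
wrist_force: [0.4, -1.6, -1.5]
width: 0.23
grip_force: 14.7
```

```bash
python3 w.py
```

```text
t 14.07 p [ 0.3706 -0.106   0.2059] yaw 25.11 f [ 0.4 -1.6 -1.5] w 0.23 g 14.7 q [-0.34 -0.28  2.22 -0.    1.2   0.79]
(0.368, -0.109, 0.205, 25) -> [-0.0037, 0.0016, 0.0009] 0.0019
[[236, 64, 121, 130, 3871], [180, 126, 197, 81, 1037], [407, 112, 13, 85, 675]]
[[208, 0, 185, 91, 9973], [376, 0, 40, 133, 1047], [163, 6, 51, 79, 1154], [401, 16, 29, 75, 603], [197, 90, 59, 86, 3732], [295, 104, 62, 90, 4247]]
```

Request:
play_rows(
  steps=[0, 0, 0, 0, 0, 0, 0, 0, 0, 0, 0, 0],
)

```text
time: 14.5
tool_pos: [0.3705, -0.1059, 0.2058]
tcp_rot: [3.066, 0.683, 0.001]
wrist_force: [0.0, -0.8, -1.5]
width: 0.233
grip_force: 14.8
```

```bash
python3 w.py; python3 - <<'E'
import cv2,numpy as np
from workcell import bot
w=cv2.imread("pics/wlast.png");s=bot.read_camera("side")["pixels"][150:260,190:320];t=bot.read_camera("top")["pixels"][170:290,270:400]
im=np.zeros((600,800,3),np.uint8); im[:315,:420]=cv2.resize(w,(420,315)); im[:315,425:797]=cv2.resize(s,(372,315),interpolation=2); im[320:600,:303]=cv2.resize(t,(303,280),interpolation=2)
cv2.imwrite("pics/s5.png",im)
E
```

```text
t 14.5 p [ 0.3705 -0.1059  0.2058] yaw 25.11 f [ 0.  -0.8 -1.5] w 0.233 g 14.8 q [-0.34 -0.28  2.22  0.    1.2   0.79]
(0.368, -0.109, 0.205, 25) -> [-0.0036, 0.0018, 0.0008] 0.0019
[[208, 28, 149, 166, 11815], [180, 126, 197, 81, 1038], [406, 111, 14, 86, 673]]
[[152, 0, 17, 25, 304], [197, 0, 56, 73, 3266], [276, 0, 117, 135, 9270], [376, 0, 40, 133, 1049], [401, 16, 29, 74, 588], [163, 35, 27, 50, 886]]
```

Request:
play_rows(
  steps=[0, 0, 0, 0, 0, 0, 0, 0, 0, 0, -0.005, 0, 0, 0, -0.015, 0, 0, 0, -0.03, 0, 0, 0, -0.05, 0, 0, 0, -0.07, 0, 0, 0, -0.07, 0, 0, 0, -0.07, 0],
  grip_force=80,
  jaw=255,
)

```text
time: 15.78
tool_pos: [0.3701, -0.1057, 0.2754]
tcp_rot: [-3.066, -0.683, 0.0]
wrist_force: [-1.6, -0.1, -2.4]
width: 0.218
grip_force: 78.2
```

```bash
python3 - <<'E'
import cv2,numpy as np
from workcell import bot
from h import *
f=[]
for k in range(3):
    w=bot.read_camera("wrist")["pixels"]; f.append(bot.read_state()["wrist_force"][2])
print(f); go((.42,.08,.30,35))
s=bot.read_camera("side")["pixels"][130:260,190:320];t=bot.read_camera("top")["pixels"][170:290,270:400]
im=np.zeros((600,800,3),np.uint8); im[:315,:420]=cv2.resize(w,(420,315)); im[:315,425:740]=cv2.resize(s,(315,315),interpolation=2); im[320:600,:303]=cv2.resize(t,(303,280),interpolation=2)
cv2.imwrite("pics/s5.png",im)
E
```

```text
[np.float64(-2.272992764769682), np.float64(-2.0165915245765644), np.float64(-1.2314750535762364)]
t 15.93 p [ 0.3697 -0.1056  0.2746] yaw 25.11 f [-0.1 -0.3 -1.2] w 0.228 g 78.2 q [-0.34 -0.33  2.13  0.    1.34  0.79]
(0.42, 0.08, 0.3, 35) -> [0.1243, -0.1468, -0.0254] -0.1726
```

Wrist force is about -2.2 N, which is the bare scoop's weight, so it is empty. Now back to the bin.

```bash
python3 - <<'E'
from h import *
go((.37,-.106,.32,25),(.45,.191,.32,39.9),(.45,.191,.20,39.9))
E
```

```text
t 16.02 p [ 0.3698 -0.1057  0.2747] yaw 25.11 f [-0.1 -0.6 -1.5] w 0.222 g 78.2 q [-0.34 -0.33  2.13  0.    1.34  0.79]
(0.37, -0.106, 0.32, 25) -> [-0.0001, 0.0003, -0.0453] 0.0019
(0.45, 0.191, 0.32, 39.9) -> [0.1984, -0.2347, -0.0452] -0.2581
(0.45, 0.191, 0.2, 39.9) -> [0.1986, -0.2345, 0.0748] -0.2581
```

View pics/s5.png

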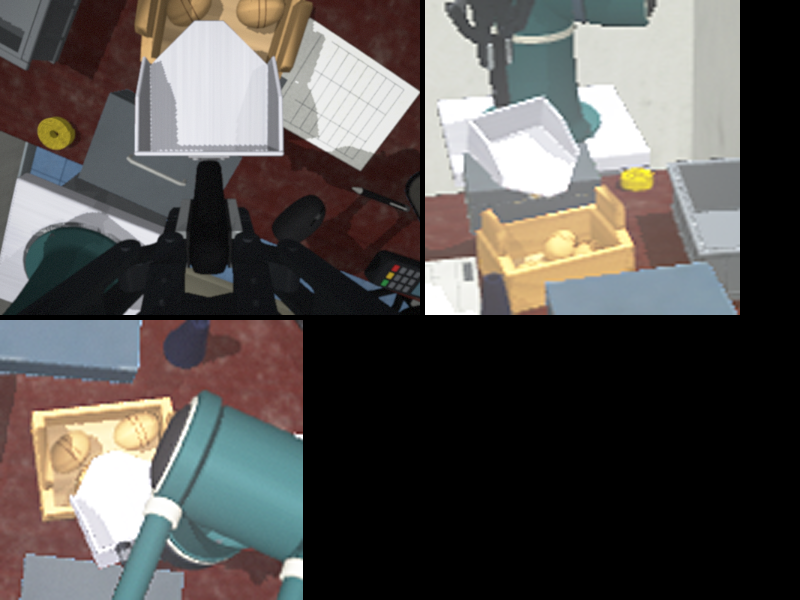

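The empty scoop hangs nose-down over the tray. Two eggs are visible in the tray at (70,450) and (137,432) in the top crop, and the third should be hidden under the scoop. I'll check that by image code once the scoop is away.

Request:
play_rows(
  steps=[0, 0, -0.025, 0, 0, 0, -0.045, 0, 0.03, -0.036, -0.045, -0.04, 0.06, -0.072, -0.045, -0.08, 0.09, -0.108, -0.045, -0.12, 0.12, -0.144, -0.045, -0.16, 0.15, -0.179, -0.045, -0.2, 0.18, -0.213, -0.045, -0.24, 0.198, -0.234, -0.045, -0.258, 0.198, -0.234, -0.045, -0.258],
)

```text
time: 17.27
tool_pos: [0.4503, 0.1917, 0.3197]
tcp_rot: [-2.951, -1.076, 0.003]
wrist_force: [-1.3, 0.4, -2.4]
width: 0.224
grip_force: 79.2
```

Request:
play_rows(
  steps=[0, 0, 0.03, 0, 0, 0, 0.06, 0, 0, 0, 0.09, 0, 0, 0, 0.115, 0, 0, 0, 0.125, 0, 0, 0, 0.125, 0, 0, 0, 0.125, 0, 0, 0, 0.125, 0],
)

```text
time: 18.27
tool_pos: [0.4512, 0.1904, 0.197]
tcp_rot: [2.953, 1.072, 0.004]
wrist_force: [-0.8, -0.4, -2.5]
width: 0.224
grip_force: 79.0
```

```bash
python3 - <<'E'
from h import *
from workcell import bot
go((.45,.191,.17,39.9),(.45,.191,.118,39.9))
# tray check by egg-colour in top image
c=bot.read_camera("top"); cv2.imwrite("pics/top2.png",c["pixels"])
i=c["pixels"].astype(int)
for r in range(205,256,3): print(r," ".join("%02x%02x%02x"%tuple(i[r,k]//1) for k in range(284,352,4)))
E
```

```text
t 18.27 p [0.4512 0.1904 0.197 ] yaw 39.89 f [-0.8 -0.4 -2.5] w 0.224 g 79.0 q [ 0.35 -0.05  2.05 -0.    1.14  1.22]
(0.45, 0.191, 0.17, 39.9) -> [-0.0005, -0.0013, 0.027] -0.0001
(0.45, 0.191, 0.118, 39.9) -> [-0.0007, -0.0013, 0.079] -0.0001
205 3f4374 404575 464b7a 3d4270 424674 414676 535880 3c3e70 383a5f 607eb1 b6fbff b5fbff d4ffff cbffff bdf8ff 444475 4e517f
208 3b3e6d 2f2f5a 5975ac adf5ff b0f7ff cbffff c8ffff bcfcff 8acaf3 7fbae4 658db3 5e83a3 6286a7 6287a7 b3f3ff 505e8a 464a6a
211 acf5ff 95defb 7ab3e0 618bb0 5a7fa1 5c84a6 628aac 638bac 5f87a9 6187aa 527090 6793c0 93d3f5 6e9abf bafbff 729ec5 474a64
214 8fd3f9 a1eaff 5f86a9 638cae 6890b4 769cc0 aee7fd b0e7fc baecfd a2d8f4 9ee3fc acedfe b5f5ff 8ac6ed 6c91b5 75a3c9 4c526c
217 7bb6e4 5d86a7 7aa1c0 7ba2c2 96cbeb a5def6 bcedfc bdeefc c1f0fd 92d5f5 b5f5ff 81bdf0 8cc9ef 79a9d2 567189 89c2ec 53617c
220 6996bb 52738f 84aed2 5b83a6 76a9d7 95d9f7 81abd0 c8f5ff c6f3fe a1e8ff 89c5ed 81b6e2 5e80a8 759ec0 546d83 63809b 6285a2
223 6085ae 52738f 6e95b4 6f9cc5 73a4cf 7ab1dc 6d93b7 90bfe2 c7f5ff 8ebde3 73a3cb 75a6cf 79a1c6 8cb7db 587086 5b738b 66
[... 534 characters left out ...]
1 74a7d0 81bde6 79b1dd 6690b6 86b1d4 80a7c9 7ea3c2 7b9fbd 7da0bd 6c8ca6 7caad1 9ac9eb
241 2d3251 52708d 678aa9 789fbf 6487a6 74a8d3 7cb1dd 79aeda 7ca3c3 84abce 7da2c2 7fa5c7 84a9cb 88adce 88afd0 6f93b5 91c2e8
244 303350 71a3cd 7fb1dc 82accf 7da4c5 6d9dc5 73a8d1 658aa9 8bb8db 8db9dc 82aacb 81aaca 85abcb 85a9c9 85a9cb 7db4e0 81b4de
247 393b68 8bccf5 b3f3ff 84add1 81abce 80a6c6 82aacc 8fbcde 789dc1 82b7e1 befdff c2fdff cbffff c7ffff 9bdffb 74a1cb 87a2bc
250 393d6a 7bb7e7 bef9ff b3f7ff b5f8ff c0fdff beffff 7ab1dd 658cb1 6792b7 648aae 648aab 668daf 6b93b4 576c87 4f5970 ffffff
253 454c77 6491b8 6c9fc9 618bae 5e85a7 628aad 638eb0 506887 3d4a66 414971 3c405b 3d4159 42445b 4e5279 5a5e80 53597f e5e2e2
```

The pixels show three separate egg-coloured patches inside the tray, near (300,226), (330,218) and (310,238), so all three eggs are in and the tray has not moved. Now I set the scoop down with a softened grip so it pivots flat.

Request:
play_rows(
  steps=[0, 0, 0, 0, 0, 0, 0, 0, 0, 0, 0.012, 0, 0, 0, 0.024, 0, 0, 0, 0.034, 0, 0, 0, 0.044, 0, 0, 0, 0.054, 0, 0, 0, 0.064, 0, 0, 0, 0.074, 0, 0, 0, 0.079, 0],
  grip_force=35,
  jaw=197,
)

```text
time: 19.58
tool_pos: [0.4504, 0.1899, 0.1175]
tcp_rot: [2.953, 1.072, -0.002]
wrist_force: [-7.8, -4.3, 26.8]
width: 0.229
grip_force: 39.4
```

```bash
cat > sc.py <<'E'
from h import *
from workcell import bot
go((.45,.191,.118,39.9))
i=bot.read_camera("wrist")["pixels"]; cv2.imwrite("pics/wl.png",i)
h=cv2.cvtColor(i,cv2.COLOR_BGR2HSV)
m=((h[...,2]>185)&(h[...,1]<30)).astype(np.uint8);m[260:]=0
n,l,s,c=cv2.connectedComponentsWithStats(m)
print([s[k].tolist() for k in np.argsort(-s[1:,4])[:4]+1])
E
python3 sc.py
```

```text
t 19.57 p [0.4504 0.1899 0.1175] yaw 39.91 f [-7.8 -4.3 26.8] w 0.229 g 39.4 q [ 0.35  0.04  2.12 -0.    0.98  1.22]
(0.45, 0.191, 0.118, 39.9) -> [0.0004, -0.0011, -0.0005] 0.0002
[[195, 0, 177, 159, 24042], [165, 12, 226, 168, 3068], [194, 140, 2, 4, 8], [193, 126, 2, 5, 8]]
```

Request:
play_rows(
  steps=[0, 0, 0, 0, 0, 0, 0, 0, 0, 0, 0, 0, 0, 0, 0, 0],
  jaw=190,
)

```text
time: 20.12
tool_pos: [0.4502, 0.1901, 0.1164]
tcp_rot: [-2.953, -1.072, 0.001]
wrist_force: [-0.4, 0.3, 0.2]
width: 0.251
grip_force: 0.0
```

Request:
play_rows(
  steps=[0, 0, 0, 0, 0, 0, 0, 0, 0, 0, 0, 0, 0, 0, 0, 0, 0, 0, 0, 0],
  jaw=0,
)

```text
time: 20.75
tool_pos: [0.4503, 0.1901, 0.1166]
tcp_rot: [-2.953, -1.072, -0.0]
wrist_force: [1.0, -0.0, 0.2]
width: 0.999
grip_force: 0.0
```

Request:
play_rows(
  steps=[0, 0, -0.03, 0, 0, 0, -0.08, 0, 0, 0, -0.12, 0, 0, 0, -0.12, 0, 0, 0, -0.12, 0],
)

```text
time: 21.38
tool_pos: [0.4499, 0.1899, 0.236]
tcp_rot: [2.953, 1.072, -0.001]
wrist_force: [-0.3, 0.5, -0.5]
width: 1.0
grip_force: 0.0
```

```bash
python3 sc.py; python3 - <<'E'
from h import *
from workcell import bot
c=bot.read_camera("wrist");h=cv2.cvtColor(c["pixels"],cv2.COLOR_BGR2HSV)
# flat prediction: rear wall top corners for grip at (gx,gy), yaw
g=np.array([.447,.187,.113]);y=np.radians(39.9);d=np.array([np.cos(y),np.sin(y),0]);l=np.array([-d[1],d[0],0])
print("pred rear top",proj(c,[g+.04*d-[0,0,.056]+s*.06*l for s in (1,-1)]).round(1).tolist(),"rear bottom",proj(c,[g+.04*d-[0,0,.108]+s*.06*l for s in (1,-1)]).round(1).tolist(),
 "nose",proj(c,[g+.169*d-[0,0,.107]+s*.014*l for s in (1,-1)]).round(1).tolist(),"wallfront",proj(c,[g+.125*d-[0,0,.088]+s*.06*l for s in (1,-1)]).round(1).tolist(),"handle top",proj(c,[g+np.array([0,0,.03])-.012*d]).round(1).tolist())
m=((h[...,2]>185)&(h[...,1]<30)); m[260:]=0
for r in range(0,200,10):
    k=np.where(m[r,120:450])[0]+120; print(r,k.min() if len(k) else None,k.max() if len(k) else None,len(k))
E
```

```text
t 21.38 p [0.4499 0.1899 0.236 ] yaw 39.89 f [-0.3  0.5 -0.5] w 1.0 g 0.0 q [ 0.35 -0.09  2.01 -0.    1.22  1.22]
(0.45, 0.191, 0.118, 39.9) -> [0.0008, -0.0007, 0.118] -0.0001
[[220, 0, 121, 138, 13417], [209, 42, 140, 106, 1355], [220, 79, 3, 5, 11], [219, 74, 5, 4, 10]]
pred rear top [[211.4, 152.8], [346.7, 152.8]] rear bottom [[220.8, 144.8], [337.1, 144.8]] nose [[263.7, 3.1], [294.3, 3.0]] wallfront [[212.4, 52.8], [345.7, 52.8]] handle top [[279.2, 247.3]]
0 270 300 31
10 257 309 53
20 245 318 73
30 233 327 91
40 225 345 112
50 211 347 122
60 210 347 121
70 210 348 114
80 209 348 120
90 209 349 117
100 209 348 120
110 210 348 118
120 210 348 115
130 210 347 109
140 211 347 8
150 None None 0
160 None None 0
170 None None 0
180 None None 0
190 None None 0
```

Seen from above, the scoop's outline (nose at row 0, parallel walls at columns 210 and 348, rear at row 147) matches the flat prediction to about 5 mm forward. Next is the tray's left end board.

```bash
python3 - <<'E'
from h import *
go((.486,.022,.235,11.1),(.486,.022,.15,11.1),(.486,.022,.092,11.1))
E
```

```text
t 21.48 p [0.4492 0.1897 0.2347] yaw 39.89 f [-0.5 -0.5 -0.8] w 1.001 g 0.0 q [ 0.35 -0.08  2.01  0.    1.22  1.22]
(0.486, 0.022, 0.235, 11.1) -> [-0.0793, 0.1523, -0.0002] 0.5025
(0.486, 0.022, 0.15, 11.1) -> [-0.079, 0.1524, 0.0848] 0.5025
(0.486, 0.022, 0.092, 11.1) -> [-0.0788, 0.1524, 0.1428] 0.5025
```

Request:
play_rows(
  steps=[-0.079, 0.152, 0, 0.5025, -0.079, 0.152, 0, 0.5025, -0.079, 0.152, 0, 0.5025, -0.079, 0.152, 0, 0.5025, -0.079, 0.152, 0.03, 0.5025, -0.079, 0.152, 0.06, 0.5025, -0.079, 0.152, 0.085, 0.5025, -0.079, 0.152, 0.085, 0.5025],
)

```text
time: 22.48
tool_pos: [0.484, 0.0237, 0.1482]
tcp_rot: [-3.125, -0.306, 0.012]
wrist_force: [0.2, 0.5, 0.4]
width: 0.998
grip_force: 0.0
```

```bash
python3 - <<'E'
from h import *
from workcell import bot
go((.486,.022,.092,11.1))
c=bot.read_camera("wrist");h=cv2.cvtColor(c["pixels"],cv2.COLOR_BGR2HSV)
ctr=np.array([.5018,-.0577]);y=np.radians(-78.9);ex=np.array([np.cos(y),np.sin(y)]);ey=np.array([-ex[1],ex[0]])
P=lambda a,b,z:[*(ctr+a*ex+b*ey),z]
print("board top corners pred",proj(c,[P(-.087,.036,.106),P(-.075,.036,.106),P(-.075,-.036,.106),P(-.087,-.036,.106)]).round().tolist())
m=((abs(h[...,0].astype(int)-16)<8)&(h[...,1]>60)&(h[...,2]>120))
for r in range(80,330,12):
    print(r,"".join("#" if m[r,k] else "." for k in range(120,440,5)))
E
```

```text
t 22.48 p [0.484  0.0237 0.1482] yaw 11.2 f [0.2 0.5 0.4] w 0.998 g 0.0 q [-0.   -0.01  2.1   0.    1.05  1.37]
(0.486, 0.022, 0.092, 11.1) -> [0.002, 0.0022, 0.0561] 0.0017
board top corners pred [[272.0, 192.0], [296.0, 192.0], [294.0, 313.0], [273.0, 312.0]]
80 ................................................................
92 ................................................................
104 ................................................................
116 ................................................................
128 ...............................###########.#.#######.#.#####.###
140 ...............................###.#############################
152 ...............................#.###############################
164 ...............................#.#######.#######################
176 ...............................#################################
188 ...............................#################################
200 ...............................#################################
212 ...............................###############.#################
224 ...............................#################################
236 ...............................####################.############
248 .................................#############..################
260 .................................##################..###########
272 .................................###############################
284 ...............................#####################....########
296 ...............................####################.........####
308 ................................................................
320 ................................................................
```

The board's outer edge sits at column 275 against 272 predicted, so I descend and grip.

Request:
play_rows(
  steps=[0.002, 0.001, 0.03, 0, 0.002, 0.001, 0.05, 0, 0.002, 0.001, 0.056, 0, 0.002, 0.001, 0.056, 0, 0.002, 0.001, 0.056, 0],
)

```text
time: 23.15
tool_pos: [0.4904, 0.0223, 0.0969]
tcp_rot: [3.127, 0.304, 0.004]
wrist_force: [-0.3, -0.2, 0.2]
width: 1.0
grip_force: 0.0
```

Request:
play_rows(
  steps=[0, 0, 0, 0, 0, 0, 0, 0, 0, 0, 0, 0, 0, 0, 0, 0, 0, 0, 0, 0, 0, 0, 0, 0],
  jaw=255,
  grip_force=40,
)

```text
time: 23.9
tool_pos: [0.4896, 0.0219, 0.0958]
tcp_rot: [3.126, 0.304, 0.001]
wrist_force: [-0.0, -2.5, 1.3]
width: 0.125
grip_force: 40.5
```

```bash
python3 - <<'E'
from h import *
sc=np.array([.493,-.268]);y=np.radians(-93.3);ex=np.array([np.cos(y),np.sin(y)])
# tray y offset of TCP relative to board centre assumed from tray measurement
g=sc-.081*ex; print(g)
go((*g,.092,-3.3))
E
```

```text
[ 0.49766269 -0.18713431]
t 23.9 p [0.4896 0.0219 0.0958] yaw 11.11 f [-0.  -2.5  1.3] w 0.125 g 40.5 q [-0.01  0.07  2.14 -0.    0.94  1.37]
(np.float64(0.49766268618372494), np.float64(-0.18713431285426374), 0.092, -3.3) -> [-0.0324, 0.2067, 0.0039] 0.2515
```

Request:
play_rows(
  steps=[-0.001, 0.006, 0, 0.007, -0.003, 0.018, 0, 0.022, -0.0055, 0.034, 0, 0.041, -0.008, 0.052, 0, 0.063, -0.01, 0.07, 0, 0.085, -0.0125, 0.088, 0, 0.107, -0.015, 0.106, 0, 0.129, -0.0175, 0.124, 0, 0.151, -0.02, 0.142, 0, 0.173, -0.0225, 0.158, 0, 0.192],
)

```text
time: 25.15
tool_pos: [0.4977, -0.1373, 0.0958]
tcp_rot: [-3.14, 0.0, -0.0]
wrist_force: [-0.4, 5.3, 3.7]
width: 0.134
grip_force: 40.9
```

```bash
python3 - <<'E'
from h import *
go((.501,-.187,.0955,-3.3))
E
```

```text
t 25.15 p [ 0.4977 -0.1373  0.0958] yaw -0.02 f [-0.4  5.3  3.7] w 0.134 g 40.9 q [-0.32  0.11  2.08  0.    0.94  1.25]
(0.501, -0.187, 0.0955, -3.3) -> [0.0034, 0.0497, 0.0002] 0.0573
```

Request:
play_rows(
  steps=[0.001, 0.014, 0, 0.016, 0.002, 0.028, 0, 0.032, 0.003, 0.04, 0, 0.046, 0.0034, 0.047, 0, 0.054, 0.0034, 0.0497, 0, 0.0573, 0.0034, 0.0497, 0, 0.0573, 0.0034, 0.0497, 0, 0.0573],
)

```text
time: 26.02
tool_pos: [0.5011, -0.1869, 0.0958]
tcp_rot: [-3.14, 0.088, 0.0]
wrist_force: [0.7, 4.0, 5.2]
width: 0.137
grip_force: 41.0
```

Request:
play_rows(
  steps=[0, 0, 0, 0, 0, 0, 0, 0, 0, 0, 0, 0, 0, 0, 0, 0, 0, 0, 0, 0],
  jaw=0,
)

```text
time: 26.65
tool_pos: [0.5012, -0.1869, 0.0955]
tcp_rot: [3.14, -0.087, -0.0]
wrist_force: [0.2, 0.6, -0.6]
width: 1.002
grip_force: 0.0
```

Request:
play_rows(
  steps=[0, 0, -0.03, 0, 0, 0, -0.07, 0, 0, 0, -0.12, 0, 0, -0.06, -0.15, 0, 0, -0.12, -0.15, 0, 0, -0.18, -0.15, 0, 0, -0.24, -0.15, 0, 0, -0.28, -0.15, 0, 0, -0.28, -0.15, 0],
)

```text
time: 27.78
tool_pos: [0.5166, 0.0953, 0.2456]
tcp_rot: [-3.14, 0.08, -0.0]
wrist_force: [-0.8, -0.4, -0.1]
width: 1.001
grip_force: 0.0
```

```bash
python3 - <<'E'
from h import *
from workcell import bot
go((.501,-.187,.0955,-3.3))
c=bot.read_camera("top"); i=c["pixels"]; cv2.imwrite("pics/fin.png",i)
h=cv2.cvtColor(i,cv2.COLOR_BGR2HSV)
m=((abs(h[...,0].astype(int)-17)<8)&(h[...,1]>60)&(h[...,2]>95)).astype(np.uint8); m[:,:335]=0;m[:195]=0;m[290:]=0
n,l,s,cc=cv2.connectedComponentsWithStats(cv2.morphologyEx(m,cv2.MORPH_CLOSE,np.ones((5,5))))
k=1+np.argmax(s[1:,4]);pts=np.argwhere(l==k)[:,::-1].astype(np.float32)
r=cv2.minAreaRect(pts);print(s[k],r)
# compare with predicted silhouette of the tray at the target pose
from itertools import product
best=[]
mm=(l==k).astype(np.uint8)
def sil(x,y,a):
    ex=np.array([np.cos(a),np.sin(a)]);ey=np.array([-ex[1],ex[0]])
    o=np.zeros(mm.shape,np.uint8)
    def hull(A,B,Z): 
        p=proj(c,[[*(np.array([x,y])+u*ex+v*ey),w] for u,v,w in product(A,B,Z)]).astype(np.float32)
        cv2.fillConvexPoly(o,cv2.convexHull(p).round().astype(np.int32),1)
    hull((-.087,.087),(-.065,.065),(0,.061)); 
    for q in (1,-1): hull((q*.075,q*.087),(-.036,.036),(0,.106))
    return o
for x in np.arange(.475,.512,.004):
  for y in np.arange(-.29,-.245,.004):
    for a in np.radians(np.arange(-101,-84,2)):
      o=sil(x,y,a); best.append(((o&mm).sum()/(o|mm).sum(),x,y,np.degrees(a)))
print(sorted(best)[-4:])
rat=i[...,0]/np.maximum(i[...,2].astype(float),1)
for rr in range(212,270,2): print(rr,"".join("O" if mm[rr,k2] and rat[rr,k2]<.6 and i[rr,k2,2]>150 else ("." if mm[rr,k2] else " ") for k2 in range(340,430)))
E
```

```text
t 27.77 p [0.5166 0.0953 0.2456] yaw -2.92 f [-0.8 -0.4 -0.1] w 1.001 g 0.0 q [ 0.13 -0.02  1.92  0.    1.24  1.76]
(0.501, -0.187, 0.0955, -3.3) -> [-0.0011, 0.2828, 0.15] 0.0066
[ 353  211   71   54 2886] ((387.94000244140625, 238.42001342773438), (69.29646301269531, 47.2347297668457), 8.130102157592773)
[(np.float64(0.8796324655436447), np.float64(0.495), np.float64(-0.26999999999999996), np.float64(-91.0)), (np.float64(0.8812827628738822), np.float64(0.495), np.float64(-0.26599999999999996), np.float64(-95.0)), (np.float64(0.8843894899536322), np.float64(0.495), np.float64(-0.26999999999999996), np.float64(-95.0)), (np.float64(0.8919339769542198), np.float64(0.495), np.float64(-0.26999999999999996), np.float64(-93.0))]
212                    .OOOOOOOOOO.                                                           
214                   .OOOOOOOOOOOOOOOOOOOOOOOOO                                              
216                  ..OOOOOOOOOOOOOOOOOOOOOOOOOOOOOOOOOOOOOOO.                               
218                 ...OOOOOOOOOOOOOOOOOOOOOOOOOOOOOOOOOOOOOO.............OO      
[... 1596 characters left out ...]
.........OOOO...OOO..          
254              OOO.....OOOOOOOOOOOO...............       ...............OO.....O            
256              OO.OOOOOOOOOOOOOOOOOOOO............       ................O.....O            
258                   ..OOOOOOOOOOOOOOOOOOOOOO.............OOOO...OO..O.....O.....            
260                                 .....OOOOOOOOOOOOOOOOOOOOOOOOOOOOOOOOOOOO...O             
262                                                ....OOOOOOOOOOOOOOOOOOOOOOO...             
264                                                                ...OOOO..                  
266                                                                                           
268
```

```bash
python3 -c "
from workcell import bot
print(bot.finish_job())"
```

```text
the job is handed in; nothing more can be done
None
```

The job is handed in (verdict not reported): all three eggs are in the tray, which by image fit stands within about 3 mm and 1° of the middle of the order sheet; the scoop is flat on the bin floor and the arm is clear.

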